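Empty the cassette cart into the holding tank and gate it again

ROBOT

A 6-joint arm with a two-finger parallel gripper is mounted at the origin on the work surface. World frame = base frame: x ahead of the robot, y to its left, z up, the work surface at z = 0. Lengths are in m, angles in rad, forces in N, time in s.
With the tool pointing down it reaches from about 0.375 to 0.925 m from the base axis. Payload 5.7 kg.
Tool frame: the origin (TCP) lies at the very end of the fingers, on their centre line; the grasp point (between the pads) lies 19 mm behind it (arm.pinch_z is the distance from the TCP to the grasp point, in m); z points along the fingers, y is the line along which they close (so a half turn about z gives the same grasp; the last joint's range is limited). The gripper opens to 88 mm and grips with 3 to 60 N. Pads are 20 mm wide; open, the fingers measure 115 mm over their backs; the gripper's body (75 mm by 178 mm) begins 61 mm behind the grasp point.
Start: joints at [-1.273, 0.359, 1.51, -0, 1.272, -0.115], TCP at [0.241, -0.55, 0.223] pointing down, gripper open.
Joint ranges: [-2.97, 2.97], [-1.01, 2.36], [0.21, 2.38], [-0.96, 4.11], [0.2, 2.71], [-2.98, 2.98]. Speed limits (rad/s): [2.39, 2.39, 3.14, 3.14, 3.14, 3.14].

INTERFACE

Orientations are given as a unit quaternion [w, x, y, z].
In Python, from bench import arm, eyes, order gives the robot as it stands.
- The arm moves only by the tool play_rows, never from a script. Its argument "steps" is text: rows parted by semicolons, each of 7 numbers parted by spaces: the shift along the tool's x, y, z each as a share of 0.025 m, from -1 to 1, then the turn, a rotation vector about the tool's x, y, z each as a share of 0.08 rad, from -1 to 1, then the opening, from 0 (shut) to 1 (fully open). A call has 1 to 20 rows; each row shifts and turns the commanded pose from where the row before left it, along the tool's axes as they then stand; what a row does not reach is not made up. A row lasts 1/10 s, in which the tool goes at most 50 mm and 8.59 degrees, less where a joint would pass 70% of its speed; a pose out of reach is approached as far as the arm can. A call with a number of a shift or a turn outside -1 to 1 is refused whole. A call with a gripper value outside its range is refused whole. The fingers move at their own pace and stop on an object; the grip force is fixed at half the most. Time passes only in rows, so rows that do not move let the fingers close. It gives the time, the measured TCP pose, the force, the opening and the grip force at its end, in the units of the state.
- arm.get_state(): the state, without advancing time (a new reading comes with each control period).
- eyes.get_image(name): name is "side" or "top"; returns a dict with "image" (384x512x3 uint8, red, green, blue), "intrinsics" (3x3 intrinsics, pixels), "extrinsics" (4x4, takes a point from camera to world coordinates). Camera axes: x right, y up, looking along -z (the intrinsics and any distortion apply to the point x, -y, -z); pixel columns grow to the right and rows downward; lengths in m; the calibration is good to about 2 mm. A picture is of the moment at which its call begins. There is no depth.
- order.close_job(): hands the job in; it is judged then, once.
The state is a dict: "clock": time; "q": joint angles; "joint_velocities": joint speeds; "joint_torque": joint torques, N m; "ee_pos": TCP position; "orientation": TCP orientation; "ft_force": force on the tool from outside, world axes, zero at the start; "torque": the same for the moment, N m; "opening": finger opening in m; "finger_force": force on a finger pad.
Only numpy, scipy, OpenCV 4.12 (cv2) and the standard library are available. Lean on these libraries where they do the work, as an engineer would, in place of code of your own. Each camera call takes 0.05 s, during which the arm holds its last target. There are 200 camera calls.

TASK

Lift the red handle of the little steel cart steadily so that it tips over its wheels and all five cassettes slide into the dark tank, then lower it gently back onto its legs without letting it drop. After that take the blue gate out of its stand by its orange grip and slide it gently down into the guides at the front of the cart until it is fully seated, and let go; do not disturb the other things on the bench.

Things in the scene. Friction and masses are not known exactly. Their poses are not given: they have to be found in the camera images.
- cart (a joint): tipping angle of the steel hand cart about its wheel axle, rad: 0 = level on its two rear legs (lower stop); grows as the handle is lifted and the nose goes down; upper stop 1.2. Cart 0.8 kg, centre of mass behind the axle at every angle, so let go it sinks back to 0 at up to about 3 rad/s; light axle friction; a few newtons at the handle lift it
- dock: fixed grey platform 175 x 200 x 50 mm high that carries the cart; origin on the bench straight below the axle, +x towards the cart's nose, y along the axle, z up; reaches from x -155 to +20 mm. The cart's wheels (100 mm diameter, 162 mm over both) are chocked on it and do not roll: the cart only pivots
- axle (a point): middle of the wheel axle, 100 mm above the bench; fixed, frame parallel to the dock; the cart pivots about its y axis. At angle 0 the cart's hold reaches from 126 mm behind the axle (rear wall 4 mm thick) to the axle, 100 mm wide, walls 52 mm high; open in front, its floor runs on to a lip 55 mm ahead of the axle
- handle (a point): middle of the red round handle bar at the cart's rear, 14 mm diameter, 112 mm long along its y, held at its ends by arms 10 mm thick (100 mm free between); moves with the cart. At angle 0 it lies 180 mm behind and 50 mm above the axle, 50 mm behind the rear wall, with free space under it down to the bench
- sill (a point): where the underside centre of the gate must stand: middle of the cart's floor between the two vertical guide channels, straight above the axle (10 mm above it at angle 0); x to the nose, y across, z up; turns with the cart. Channels 8 mm wide along x, 120 mm apart over their bottoms along y (100 mm clear between), 52 mm high, flared mouths 10 mm above
- gate: loose gate, 80 g: blue plate 4 mm thick (x), 116 mm wide (y), 60 mm high (z), with an orange grip block on top in the middle, 12 mm (x) x 34 mm (y) x 26 mm high, its centre 71 mm above the origin. Origin: centre of the plate's underside. Either face may look forward. It starts upright in its stand
- stand: fixed white stand of the gate, base 80 x 150 x 15 mm, with two slotted posts 50 mm high on the base; origin under its centre; the gate's underside rests 15 mm above the bench and lifts straight out. Left or right of the cart
- tank: fixed dark steel holding tank just before the cart's nose, 200 (x) x 240 (y) mm outside, walls 5 mm; near wall 34 mm high, far and side walls 75 mm; origin under its centre
- slide_stand: fixed grey stand with glass slides, base 80 x 150 mm, 43 mm high, on the other side of the cart; not needed
- reagent: loose amber bottle, 60 mm diameter, 130 high; leave alone; origin under its centre
- specimen_cup: loose white cup, 60 mm diameter, 60 mm high; leave alone
- jar: loose glass jar, 56 mm diameter, 70 high; leave alone
- slide_box: loose orange box 60 x 80 x 35 mm; leave alone
- mould: loose steel mould tray 60 x 80 x 20 mm; leave alone
- label_block: loose yellow block 50 x 70 x 30 mm; leave alone
- cassette_a: loose white tissue cassette, 28 x 41 x 7 mm, 14 g, lying on the cart's floor at the start; origin under its centre
- cassette_b: loose yellow tissue cassette, 28 x 41 x 7 mm, 14 g, lying on the cart's floor at the start; origin under its centre
- cassette_c: loose blue tissue cassette, 28 x 41 x 7 mm, 14 g, lying on the cart's floor at the start; origin under its centre
- cassette_d: loose white tissue cassette, 28 x 41 x 7 mm, 14 g, lying on the cart's floor at the start; origin under its centre
- cassette_e: loose green tissue cassette, 28 x 41 x 7 mm, 14 g, lying on the cart's floor at the start; origin under its centre

How it is judged:
On the way, in this order (a step that is already met when the one before it is completed fails the run):
1. the cart is tipped and all five cassettes lie in the tank (value of joint cart above 0.5 rad and x of cassette_a in the frame of tank between -0.098 and 0.098 m and y of cassette_a in the frame of tank between -0.118 and 0.118 m and z of cassette_a in the frame of tank between 0 and 0.06 m and x of cassette_b in the frame of tank between -0.098 and 0.098 m and y of cassette_b in the frame of tank between -0.118 and 0.118 m and z of cassette_b in the frame of tank between 0 and 0.06 m and x of cassette_c in the frame of tank between -0.098 and 0.098 m and y of cassette_c in the frame of tank between -0.118 and 0.118 m and z of cassette_c in the frame of tank between 0 and 0.06 m and x of cassette_d in the frame of tank between -0.098 and 0.098 m and y of cassette_d in the frame of tank between -0.118 and 0.118 m and z of cassette_d in the frame of tank between 0 and 0.06 m and x of cassette_e in the frame of tank between -0.098 and 0.098 m and y of cassette_e in the frame of tank between -0.118 and 0.118 m and z of cassette_e in the frame of tank between 0 and 0.06 m), for 0.2 s.
2. the cart is back on its legs (value of joint cart below 0.03 rad), for 0.2 s.
3. the gate is lifted clear of its stand (z of gate in the frame of stand above 0.07 m), for 0.1 s.
4. the gate is seated in the cart's guides (x of gate in the frame of sill between -0.005 and 0.005 m and y of gate in the frame of sill between -0.006 and 0.006 m and z of gate in the frame of sill between -0.004 and 0.004 m and angle between the y axis of gate and the y axis of sill, either way round below 0.1 rad and angle between the z axis of gate and the z axis of sill, either way round below 0.12 rad and value of joint cart below 0.03 rad), for 0.2 s.
At the end, for the whole second after the job is handed in: All five cassettes lie at rest in the tank (within its walls, under 60 mm high), the cart stands level (under 0.03 rad), and the gate is at rest in the guides, its underside within 4 mm of the floor, 5 mm along and 6 mm across of the sill centre, square within 0.1 rad and upright within 0.12 rad (all of step 4 and x of cassette_a in the frame of tank between -0.098 and 0.098 m and y of cassette_a in the frame of tank between -0.118 and 0.118 m and z of cassette_a in the frame of tank between 0 and 0.06 m and x of cassette_b in the frame of tank between -0.098 and 0.098 m and y of cassette_b in the frame of tank between -0.118 and 0.118 m and z of cassette_b in the frame of tank between 0 and 0.06 m and x of cassette_c in the frame of tank between -0.098 and 0.098 m and y of cassette_c in the frame of tank between -0.118 and 0.118 m and z of cassette_c in the frame of tank between 0 and 0.06 m and x of cassette_d in the frame of tank between -0.098 and 0.098 m and y of cassette_d in the frame of tank between -0.118 and 0.118 m and z of cassette_d in the frame of tank between 0 and 0.06 m and x of cassette_e in the frame of tank between -0.098 and 0.098 m and y of cassette_e in the frame of tank between -0.118 and 0.118 m and z of cassette_e in the frame of tank between 0 and 0.06 m and linear speed of each of gate, cassette_a, cassette_b, cassette_c, cassette_d, cassette_e below 0.02 m/s); the robot touches nothing.
It fails at once if the cart is dropped: it sinks faster than 1.6 rad/s while still tipped over 0.2 rad (velocity of joint cart below -1.6 rad/s and value of joint cart above 0.2 rad).
It fails at once if the cart is flung up faster than 2 rad/s (velocity of joint cart above 2 rad/s).
It fails at once if the gate is dropped down the guides (over 0.5 m/s) (horizontal distance between gate and sill below 0.02 m and z of gate in the frame of sill below 0.05 m and linear speed of gate above 0.5 m/s).
It fails at once if a bystander is moved more than 30 mm (distance of any of reagent, specimen_cup, jar, slide_box, mould, label_block from where it was at the start of the episode above 0.03 m).
It also fails if it takes over 67 s, if anything falls off the work surface, if the arm or the gripper's body presses on something with over 40 N, if the wrist force passes 120 N, or if a joint passes its speed limit or range.

## Working session

There is one attempt and no reset: what is moved stays moved. The work goes in short steps, Python scripts to look and compute and a tool call to move; the robot and the scene stay as the last step left them, time stands still between calls to the robot, and variables do not carry over. Pictures are saved under pics/ and viewed, at most 13 in all, crops included, and the job is handed in when it is done.

Besides the shell and the picture viewer there is one more tool, called after "Emit:" as name(argument=value, ...) on one line, values as JSON. play_rows: Moves the arm, as the interface text tells. Shift numbers are shares of 0.025 m and turn numbers shares of 0.08 rad, none past 1 either way. Its arguments: {"type":"object","properties":{"steps":{"type":"string"}},"required":["steps"]}

```bash
ls; mkdir -p pics; python3 - <<'E'
from bench import arm,eyes,order
import cv2,numpy as np
for n in("side","top"):
    d=eyes.get_image(n); cv2.imwrite(f"pics/{n}0.png",d["image"][:,:,::-1]); np.savez(f"{n}_cal.npz",K=d["intrinsics"],E=d["extrinsics"])
    print(n,[k for k in d],d["intrinsics"].round(1).tolist(),d["extrinsics"].round(4).tolist())
s=arm.get_state();print(s)
E
```

```text
pics
side ['image', 'intrinsics', 'extrinsics'] [[451.5, 0.0, 253.9], [0.0, 451.5, 193.4], [0.0, 0.0, 1.0]] [[-0.7073, 0.4466, -0.548, -0.1122], [-0.7068, -0.4372, 0.5561, 0.7136], [0.0087, 0.7807, 0.6249, 0.9424], [0.0, 0.0, 0.0, 1.0]]
top ['image', 'intrinsics', 'extrinsics'] [[493.2, 0.0, 262.9], [0.0, 493.2, 186.8], [0.0, 0.0, 1.0]] [[0.0253, 0.9878, -0.1536, 0.4131], [-0.9997, 0.0257, 0.0011, 0.009], [0.005, 0.1535, 0.9881, 1.479], [0.0, 0.0, 0.0, 1.0]]
{'clock': 0.1, 'q': array([-1.27309763e+00,  3.59409381e-01,  1.51131601e+00, -1.26706560e-05,
        1.27249844e+00, -1.15098201e-01]), 'joint_velocities': array([-0.00178336, -0.00105886, -0.00496683,  0.00028871, -0.00047023,
       -0.00033144]), 'joint_torque': array([ 5.06845117e-04, -5.16358209e+01, -2.71406847e+01,  6.75742468e-02,
        2.76137452e-02, -2.11255491e-05]), 'ee_pos': array([ 0.24051061, -0.54901009,  0.22191082]), 'orientation': array([-8.11638411e-04,  9.78774641e-01,  2.04937888e-01, -8.03887266e-05]), 'ft_force': array([-0.17939788, -1.18692081, -0.02229788]), 'torque': array([-0.00061801,  0.01847905,  0.00574934]), 'finger_force': 0.0, 'opening': 0.08786296079895038}
```

View pics/top0.png

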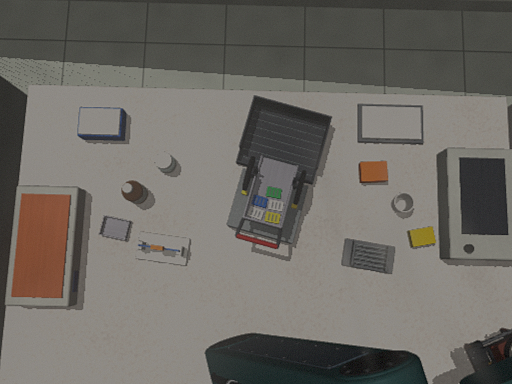

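View pics/side0.png

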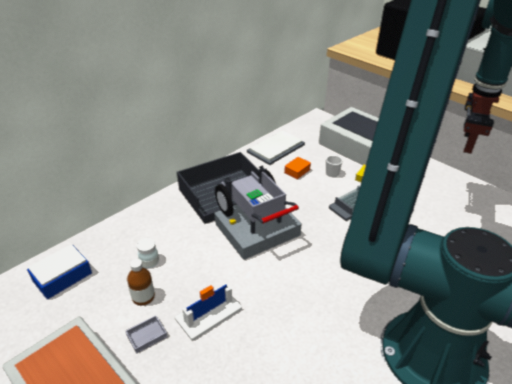

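```bash
cat > h.py <<'E'
import numpy as np,cv2
from bench import arm,eyes,order
C={n:(lambda f:(f["K"],f["E"]))(np.load(n+"_cal.npz")) for n in("side","top")}
def proj(n,P):
    K,E=C[n];p=(np.atleast_2d(P)-E[:3,3])@E[:3,:3];p=p*[1,-1,-1];q=p@K.T;return q[:,:2]/q[:,2:]
def ray(n,uv,z):
    K,E=C[n];d=np.linalg.solve(K,np.r_[uv,1])*[1,-1,-1];d=E[:3,:3]@d;return E[:3,3]+d*(z-E[2,3])/d[2]
def tri(uvt,uvs):
    A=[];b=[]
    for n,uv in(("top",uvt),("side",uvs)):
        K,E=C[n];d=np.linalg.solve(K,np.r_[uv,1])*[1,-1,-1];d=E[:3,:3]@d;d/=np.linalg.norm(d);M=np.eye(3)-np.outer(d,d);A.append(M);b.append(M@E[:3,3])
    return np.linalg.lstsq(np.vstack(A),np.hstack(b),rcond=None)[0]
def blob(im,f,roi):
    h=cv2.cvtColor(im,cv2.COLOR_RGB2HSV).astype(int);m=f(h[...,0],h[...,1],h[...,2]);k=np.zeros_like(m);x0,y0,x1,y1=roi;k[y0:y1,x0:x1]=1;m&=k
    v,u=np.nonzero(m);return np.c_[u,v].astype(float)
def rect(p):
    r=cv2.minAreaRect(p.astype(np.float32));return len(p),p.mean(0).round(2),np.round(cv2.boxPoints(r),1).tolist()
red=lambda h,s,v:((h<5)|(h>173))&(s>150)&(v>70)
org=lambda h,s,v:(h>4)&(h<18)&(s>170)&(v>110)
blu=lambda h,s,v:(h>105)&(h<128)&(s>110)&(v>50)
E
python3 - <<'E'
from h import *
t=cv2.imread("pics/top0.png")[:,:,::-1];s=cv2.imread("pics/side0.png")[:,:,::-1]
for nm,f,rt,rs in(("red",red,(225,220,290,255),(250,195,310,230)),("org",org,(135,230,195,265),(180,275,240,325)),("blu",blu,(130,225,195,270),(175,275,240,330))):
    for n,im,r in(("top",t,rt),("side",s,rs)): print(nm,n,rect(blob(im,f,r)))
a=cv2.resize(t[90:260,225:340],None,fx=3.5,fy=3.5,interpolation=cv2.INTER_CUBIC)
b=cv2.resize(t[225:270,130:200],None,fx=5,fy=5,interpolation=cv2.INTER_CUBIC)
c=cv2.resize(s[275:335,170:245],None,fx=5,fy=5,interpolation=cv2.INTER_CUBIC)
o=np.zeros((600,800,3),np.uint8);o[:a.shape[0],:a.shape[1]]=a;o[:b.shape[0],410:410+b.shape[1]]=b;o[230:230+c.shape[0],410:410+c.shape[1]]=c
cv2.imwrite("pics/c1.png",o[:,:,::-1])
E
```

```text
red top (136, array([257.26, 240.93]), [[236.5, 236.8000030517578], [237.5, 233.3000030517578], [276.70001220703125, 244.60000610351562], [275.70001220703125, 248.1999969482422]])
red side (180, array([278.52, 213.75]), [[261.1000061035156, 217.8000030517578], [296.29998779296875, 204.10000610351562], [298.1000061035156, 208.89999389648438], [263.0, 222.60000610351562]])
org top (0, array([nan, nan]), [[0.0, 0.0], [0.0, 0.0], [0.0, 0.0], [0.0, 0.0]])
org side (114, array([206.49, 292.46]), [[198.39999389648438, 291.79998779296875], [211.1999969482422, 285.3999938964844], [215.1999969482422, 293.3999938964844], [202.39999389648438, 299.79998779296875]])
blu top (15, array([152.93, 246.73]), [[139.0, 245.0], [139.10000610351562, 244.3000030517578], [176.10000610351562, 249.60000610351562], [176.0, 250.3000030517578]])
blu side (490, array([207.84, 303.01]), [[186.60000610351562, 307.29998779296875], [224.60000610351562, 284.3999938964844], [231.89999389648438, 296.5], [193.8000030517578, 319.29998779296875]])h.py:17: RuntimeWarning: Mean of empty slice.
  r=cv2.minAreaRect(p.astype(np.float32));return len(p),p.mean(0).round(2),np.round(cv2.boxPoints(r),1).tolist()
  ret = um.true_divide(
```

View pics/c1.png

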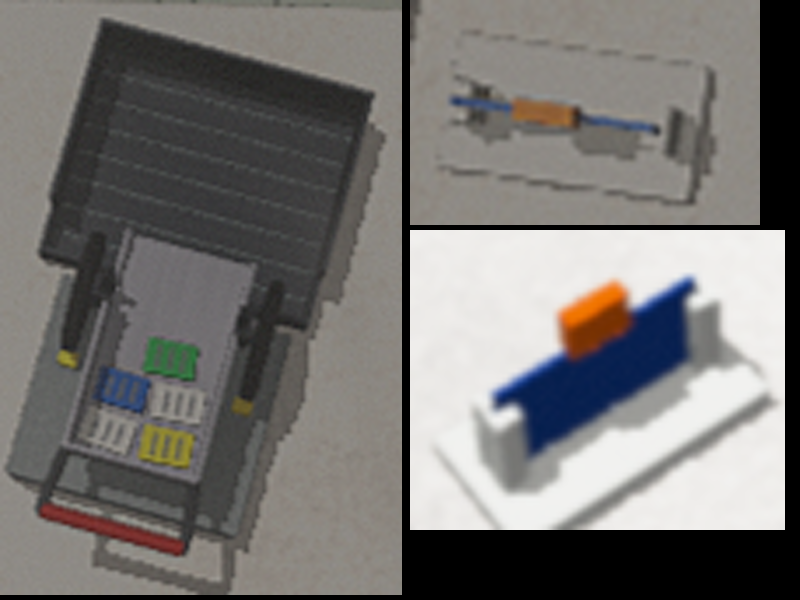

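```bash
python3 - <<'E'
from h import *
from scipy.optimize import least_squares
t=cv2.imread("pics/top0.png")[:,:,::-1];s=cv2.imread("pics/side0.png")[:,:,::-1]
def ends(p):
    m=p.mean(0);w=np.linalg.svd(p-m,full_matrices=False)[2][0];a=(p-m)@w;return m,w
for nm,f,rt,rs in(("red",red,(225,220,290,255),(250,195,310,230)),):
    pt=blob(t,f,rt);ps=blob(s,f,rs)
    print("handle tri",tri(pt.mean(0),ps.mean(0)))
    m,w=ends(pt);a=ray("top",m-w*20,.15);b=ray("top",m+w*20,.15);print("top mid",ray("top",m,.15),"bar len40px",np.linalg.norm(a-b),"yaw",np.degrees(np.arctan2(*(b-a)[:2])),a,b)
    m,w=ends(ps);a=ray("side",m-w*18,.15);b=ray("side",m+w*18,.15);print("side mid",ray("side",m,.15),"yaw",np.degrees(np.arctan2(*(b-a)[:2])),np.linalg.norm(a-b))
c=lambda x,y:np.array([225+x/3.5,90+y/3.5])-.4
A=ray("top",c(105,20),.075);B=ray("top",c(373,95),.075);print("tank far",A,B,np.linalg.norm(A-B),np.degrees(np.arctan2(*(B-A)[:2])))
A=ray("top",c(8,470),.05);B=ray("top",c(235,535),.05);print("dock rear",A,B,np.linalg.norm(A-B),np.degrees(np.arctan2(*(B-A)[:2])))
ob=lambda h,s,v:(h>4)&(h<20)&(s>110)&(v>90)
pt=blob(t,ob,(135,230,195,265));print(rect(pt));po=blob(s,org,(180,275,240,325))
print("grip tri",tri(pt.mean(0),po.mean(0)),"grip top z=.099",ray("top",pt.mean(0),.099))
d=lambda x,y:np.array([130+(x-410)/5,225+y/5])-.4
A=ray("top",d(452,101),.075);B=ray("top",d(658,130),.075);print("plate",A,B,np.linalg.norm(A-B),np.degrees(np.arctan2(*(B-A)[:2])),(A+B)/2)
e=lambda x,y:np.array([170+(x-410)/5,275+(y-230)/5])-.4
A=ray("side",e(495,395),.075);B=ray("side",e(692,280),.075);print("plate side",A,B,np.linalg.norm(A-B),np.degrees(np.arctan2(*(A-B)[:2])),(A+B)/2)
E
```

```text
handle tri [0.4744031  0.02041043 0.14899483]
top mid [0.47242444 0.01887224 0.15      ] bar len40px 0.10724188611577168 yaw -165.8307492541079 [0.4855696  0.07093892 0.15      ] [ 0.45931818 -0.03304033  0.15      ]
side mid [0.47565921 0.02273176 0.15      ] yaw 14.063857112074581 0.10652722059556377
tank far [0.90518128 0.03894268 0.075     ] [ 0.84548407 -0.18852255  0.075     ] 0.23516842893592854 -165.29462145965482
dock rear [0.52377106 0.10892463 0.05      ] [ 0.47505367 -0.07984809  0.05      ] 0.19495775173792743 -165.529178475134
(45, array([156.47, 247.2 ]), [[150.60000610351562, 248.3000030517578], [151.0, 244.8000030517578], [162.39999389648438, 246.1999969482422], [161.89999389648438, 249.6999969482422]])
grip tri [0.45011365 0.30028615 0.08834373] grip top z=.099 [0.4502661  0.29846786 0.099     ]
plate [0.45631311 0.35600144 0.075     ] [0.44302567 0.23888867 0.075     ] 0.11786414238944984 -173.52698734700613 [0.44966939 0.29744505 0.075     ]
plate side [0.4570298  0.35526991 0.075     ] [0.44331578 0.24372232 0.075     ] 0.1123874484723759 7.0089532321936225 [0.45017279 0.29949612 0.075     ]
```

Emit:
play_rows(steps="0 0 0 0 0 -1 0.45;0 0 0 0 0 -1 0.45;0 0 0 0 0 -1 0.45;0 0 0 0 0 -1 0.45;0 0 0 0 0 -1 0.45;0 0 0 0 0 -1 0.45;0 0 0 0 0 -1 0.45;0 0 0 0 0 -1 0.45;0 0 0 0 0 -1 0.45;0 0 0 0 0 -1 0.45;0 0 0 0 0 -1 0.45;0 0 0 0 0 -0.35 0.45;0.5 0 0 0 0 0 0.45;1 0.1 0 0 0 0 0.45;1 0.1 0 0 0 0 0.45;1 0.1 0 0 0 0 0.45;1 0.1 0 0 0 0 0.45;1 0.1 0 0 0 0 0.45;1 0.1 0 0 0 0 0.45;1 0.1 0 0 0 0 0.45")

```text
clock: 2.1
ee_pos: [0.3041, -0.3701, 0.2225]
orientation: [-0.0, 0.79, 0.613, 0.0]
ft_force: [0.0, -0.2, 1.0]
opening: 0.0397
finger_force: 0.0
```

Emit:
play_rows(steps="1 0.15 0 0 0 0 0.45;1 0.15 0 0 0 0 0.45;1 0.15 0 0 0 0 0.45;1 0.15 0 0 0 0 0.45;1 0.15 0 0 0 0 0.45;1 0.15 0 0 0 0 0.45;1 0.15 0 0 0 0 0.45;1 0.15 0 0 0 0 0.45;1 0.15 0 0 0 0 0.45;1 0.15 0 0 0 0 0.45;1 0.2 0 0 0 0 0.45;1 0.2 0 0 0 0 0.45;1 0.2 0 0 0 0 0.45;1 0.2 0 0 0 0 0.45;1 0.2 0 0 0 0 0.45;0.5 0 0 0 0 0 0.45;0 0 0 0 0 0 0.45;0 0 0 0 0 0 0.45")

```text
clock: 3.9
ee_pos: [0.4597, -0.0124, 0.2225]
orientation: [-0.0, 0.79, 0.614, -0.0]
ft_force: [-0.3, -0.2, 0.3]
opening: 0.0396
finger_force: 0.0
```

```bash
cat > go.py <<'E'
import sys
from h import *
from scipy.spatial.transform import Rotation as R
# go.py x y z yaw_of_tool_y(deg): remaining move in tool units (after yaw turn)
def go(p,yaw):
    s=arm.get_state();w=s["orientation"];Rt=R.from_quat([w[1],w[2],w[3],w[0]]).as_matrix()
    y=np.radians(yaw);Y=np.array([np.cos(y),np.sin(y),0]);Z=np.array([0,0,-1.]);T=np.c_[np.cross(Y,Z),Y,Z]
    rv=R.from_matrix(Rt.T@T).as_rotvec()
    print("pos",s["ee_pos"].round(4),"shift",(T.T@(np.array(p)-s["ee_pos"])/.025).round(2),"turn",(rv/.08).round(2),"F",s["ft_force"].round(1),"open",round(s["opening"],4),"t",round(s["clock"],1))
if __name__=="__main__": go([float(a) for a in sys.argv[1:4]],float(sys.argv[4]))
E
python3 go.py .474 .0205 .131 -14.3
```

```text
pos [ 0.4597 -0.0124  0.2225] shift [1.42 0.23 3.66] turn [-0.01  0.01  0.  ] F [-0.3 -0.2  0.3] open 0.0396 t 3.9
```

Emit:
play_rows(steps="0.7 0.1 0 0 0 0 0.45;0.7 0.1 0 0 0 0 0.45;0 0 0 0 0 0 0.45;0 0 1 0 0 0 0.45;0 0 1 0 0 0 0.45;0 0 0.8 0 0 0 0.45;0 0 0.5 0 0 0 0.45;0 0 0.36 0 0 0 0.45;0 0 0 0 0 0 0.45;0 0 0 0 0 0 0.45")

```text
clock: 4.9
ee_pos: [0.474, 0.0198, 0.1315]
orientation: [0.0, 0.79, 0.613, 0.0]
ft_force: [0.5, -0.3, -0.3]
opening: 0.0393
finger_force: 0.0
```

```bash
python3 go.py .474 .0205 .131 -14.3; python3 - <<'E'
from h import *
o=np.zeros((500,800,3),np.uint8)
for i,(n,x,y) in enumerate((("top",200,180),("side",220,160))):
    im=eyes.get_image(n)["image"];cv2.imwrite(f"pics/{n}1.png",im[:,:,::-1]);o[:,i*400:i*400+400]=cv2.resize(im[y:y+100,x:x+80],(400,500),interpolation=cv2.INTER_CUBIC)
cv2.imwrite("pics/c2.png",o[:,:,::-1])
E
```

```text
pos [0.474  0.0198 0.1315] shift [ 0.03 -0.01  0.02] turn [ 0.    0.   -0.01] F [ 0.5 -0.3 -0.3] open 0.0393 t 4.9
```

View pics/c2.png

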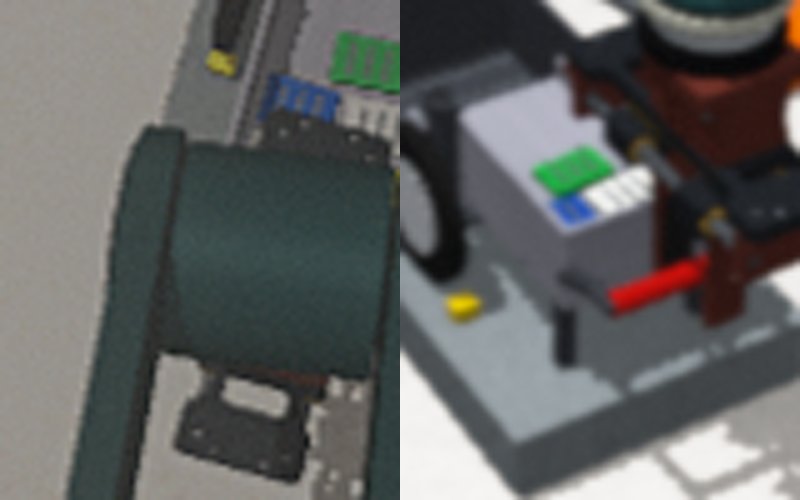

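Emit:
play_rows(steps="0 0 0 0 0 0 0;0 0 0 0 0 0 0;0 0 0 0 0 0 0;0 0 0 0 0 0 0;0 0 0 0 0 0 0;0 0 0 0 0 0 0")

```text
clock: 5.6
ee_pos: [0.4728, 0.0208, 0.1312]
orientation: [-0.001, 0.79, 0.614, -0.001]
ft_force: [-3.0, 1.4, 5.2]
opening: 0.0131
finger_force: 30.0
```

```bash
python3 - <<'E'
from h import *
s=arm.get_state();print({k:np.round(s[k],4) for k in("ee_pos","ft_force","torque","opening","finger_force")})
r=np.hypot(.18,.05);a0=np.arctan2(.05,.18)
th=np.r_[0,.01,.03,np.arange(.06,1.06,.05)]
x=-r*np.cos(a0+th);z=r*np.sin(a0+th)
print(np.c_[th[1:],np.diff(x)/.025,-np.diff(z)/.025].round(2).tolist())
E
```

```text
{'ee_pos': array([0.4728, 0.0208, 0.1312]), 'ft_force': array([-2.9958,  1.3521,  5.233 ]), 'torque': array([0.1969, 0.629 , 0.0751]), 'opening': np.float64(0.0131), 'finger_force': np.float64(30.0021)}
[[0.01, 0.02, -0.07], [0.03, 0.04, -0.14], [0.06, 0.07, -0.21], [0.11, 0.13, -0.35], [0.16, 0.15, -0.34], [0.21, 0.16, -0.34], [0.26, 0.18, -0.33], [0.31, 0.2, -0.32], [0.36, 0.21, -0.31], [0.41, 0.23, -0.3], [0.46, 0.24, -0.28], [0.51, 0.26, -0.27], [0.56, 0.27, -0.26], [0.61, 0.28, -0.24], [0.66, 0.29, -0.23], [0.71, 0.31, -0.22], [0.76, 0.32, -0.2], [0.81, 0.33, -0.18], [0.86, 0.33, -0.17], [0.91, 0.34, -0.15], [0.96, 0.35, -0.13], [1.01, 0.36, -0.12]]
```

Emit:
play_rows(steps="0 0.02 -0.07 0 0 0 0;0 0.04 -0.14 0 0 0 0;0 0.07 -0.21 0 0 0 0;0 0.13 -0.35 0 0 0 0;0 0.15 -0.34 0 0 0 0;0 0.16 -0.34 0 0 0 0;0 0.18 -0.33 0 0 0 0;0 0.2 -0.32 0 0 0 0;0 0.21 -0.31 0 0 0 0;0 0.23 -0.3 0 0 0 0;0 0.24 -0.28 0 0 0 0;0 0.26 -0.27 0 0 0 0")

```text
clock: 6.8
ee_pos: [0.5164, 0.0098, 0.2135]
orientation: [-0.003, 0.79, 0.613, -0.002]
ft_force: [-12.3, 4.8, 6.6]
opening: 0.0132
finger_force: 30.0
```

```bash
cat > th.py <<'E'
from h import *
s=arm.get_state();p=s["ee_pos"];ax=np.array([.4728,.0208])+.18*np.array([.969,-.247])
d=np.array([p[0]-ax[0],p[1]-ax[1]]);x=d@[.969,-.247];z=p[2]+.019-.1
print("r",np.hypot(x,z).round(4),"theta",(np.arctan2(z,-x)-np.arctan2(.05,.18)).round(3),"lat",(d@[.247,.969]).round(4),"F",s["ft_force"].round(1),s["torque"].round(2),s["opening"].round(4),s["clock"])
E
python3 th.py
```

```text
Traceback (most recent call last):
  File "th.py", line 4, in <module>
    print("r",np.hypot(x,z).round(4),"theta",(np.arctan2(z,-x)-np.arctan2(.05,.18)).round(3),"lat",(d@[.247,.969]).round(4),"F",s["ft_force"].round(1),s["torque"].round(2),s["opening"].round(4),s["clock"])
                                                                                                                                                                            ^^^^^^^^^^^^^^^^^^
AttributeError: 'float' object has no attribute 'round'
```

Emit:
play_rows(steps="0 0.27 -0.26 0 0 0 0;0 0.28 -0.24 0 0 0 0;0 0.29 -0.23 0 0 0 0;0 0.31 -0.22 0 0 0 0;0 0.32 -0.2 0 0 0 0;0 0.33 -0.18 0 0 0 0;0 0.33 -0.17 0 0 0 0;0 0.34 -0.15 0 0 0 0;0 0 0 0 0 0 0;0 0 0 0 0 0 0;0 0 0 0 0 0 0")

```text
clock: 7.9
ee_pos: [0.5811, -0.0066, 0.2571]
orientation: [0.001, 0.79, 0.613, 0.002]
ft_force: [-5.2, 3.1, 9.9]
opening: 0.013
finger_force: 30.0
```

```bash
sed -i 's/s\["opening"\].round(4)/s["opening"]/' th.py; python3 th.py; python3 - <<'E'
from h import *
o=np.zeros((480,800,3),np.uint8)
for i,(n,x,y) in enumerate((("top",225,90),("side",165,130))):
    im=eyes.get_image(n)["image"];cv2.imwrite(f"pics/{n}2.png",im[:,:,::-1]);o[:,i*400:i*400+400]=cv2.resize(im[y:y+144,x:x+120],(400,480),interpolation=cv2.INTER_CUBIC)
cv2.imwrite("pics/c3.png",o[:,:,::-1])
E
```

```text
r 0.1889 theta 0.93 lat 0.0002 F [-5.2  3.1  9.9] [0.37 0.81 0.06] 0.013004092345773285 7.9
```

View pics/c3.png

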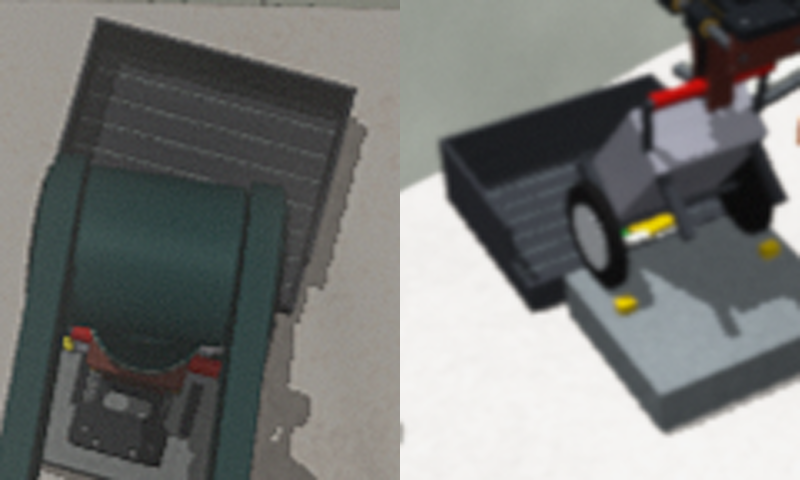

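Emit:
play_rows(steps="0 0.35 -0.12 0 0 0 0;0 0.36 -0.1 0 0 0 0;0 0.36 -0.08 0 0 0 0;0 0 0 0 0 0 0;0 0 0 0 0 0 0;0 0 0 0 0 0 0;0 0 0 0 0 0 0;0 0 0 0 0 0 0;0 0 0 0 0 0 0")

```text
clock: 8.9
ee_pos: [0.6076, -0.0132, 0.2645]
orientation: [0.002, 0.79, 0.613, 0.002]
ft_force: [-2.3, 2.5, 6.5]
opening: 0.0131
finger_force: 30.0
```

```bash
python3 th.py; python3 - <<'E'
from h import *
im=eyes.get_image("side")["image"];cv2.imwrite("pics/side3.png",im[:,:,::-1])
cv2.imwrite("pics/c4.png",cv2.resize(im[130:240,165:285],None,fx=5,fy=5,interpolation=cv2.INTER_CUBIC)[:,:,::-1])
E
```

```text
r 0.188 theta 1.08 lat 0.0003 F [-2.3  2.5  6.5] [0.39 0.37 0.05] 0.013099734533235551 8.9
```

View pics/c4.png

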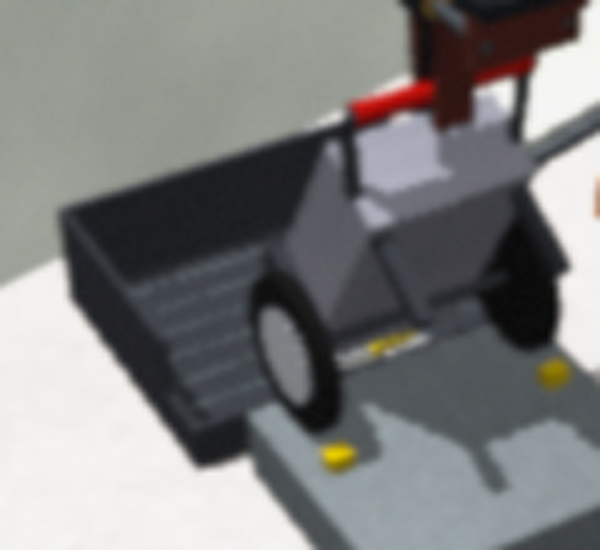

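Emit:
play_rows(steps="0 -0.36 0.08 0 0 0 0;0 -0.36 0.1 0 0 0 0;0 -0.35 0.12 0 0 0 0;0 -0.34 0.15 0 0 0 0;0 -0.33 0.17 0 0 0 0;0 -0.33 0.18 0 0 0 0;0 -0.32 0.2 0 0 0 0;0 -0.31 0.22 0 0 0 0;0 -0.29 0.23 0 0 0 0;0 0 0 0 0 0 0;0 0 0 0 0 0 0;0 0 0 0 0 0 0")

```text
clock: 10.15
ee_pos: [0.5328, 0.0055, 0.2249]
orientation: [-0.001, 0.79, 0.613, -0.0]
ft_force: [2.0, 4.7, -2.3]
opening: 0.0133
finger_force: 30.0
```

```bash
python3 th.py; python3 - <<'E'
from h import *
o=np.zeros((560,800,3),np.uint8)
for i,(n,x,y) in enumerate((("top",235,90),("side",175,140))):
    im=eyes.get_image(n)["image"];cv2.imwrite(f"pics/{n}4.png",im[:,:,::-1]);o[:,i*400:i*400+400]=cv2.resize(im[y:y+112,x:x+80],(400,560),interpolation=cv2.INTER_CUBIC)
cv2.imwrite("pics/c5.png",o[:,:,::-1])
E
```

```text
r 0.1861 theta 0.613 lat -0.0 F [ 2.   4.7 -2.3] [ 0.58 -0.32  0.06] 0.013345904029662582 10.15
```

View pics/c5.png

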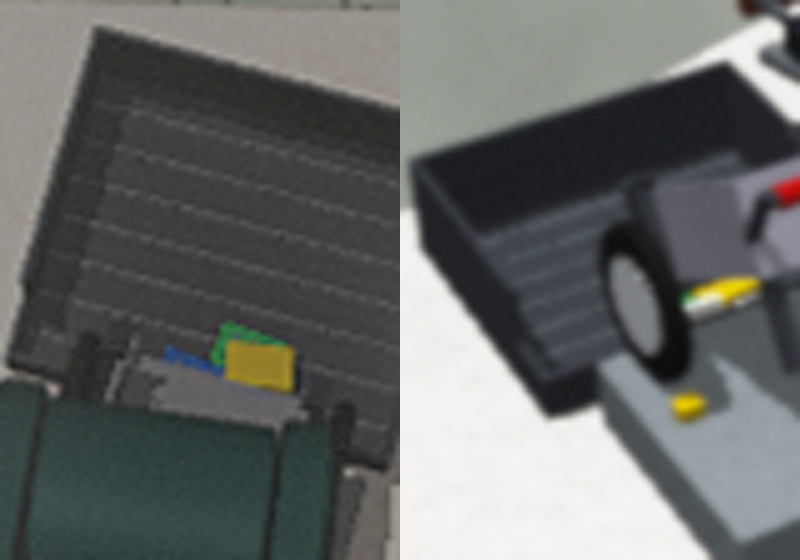

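Emit:
play_rows(steps="0 -0.28 0.24 0 0 0 0;0 -0.27 0.26 0 0 0 0;0 -0.26 0.27 0 0 0 0;0 -0.24 0.28 0 0 0 0;0 -0.23 0.3 0 0 0 0;0 -0.21 0.31 0 0 0 0;0 -0.2 0.32 0 0 0 0;0 -0.18 0.33 0 0 0 0;0 -0.16 0.34 0 0 0 0;0 -0.15 0.34 0 0 0 0;0 -0.13 0.35 0 0 0 0;0 -0.07 0.21 0 0 0 0;0 -0.04 0.14 0 0 0 0;0 -0.02 0.07 0 0 0 0;0 0 0 0 0 0 0;0 0 0 0 0 0 0")

```text
clock: 11.85
ee_pos: [0.4736, 0.0204, 0.1312]
orientation: [-0.0, 0.79, 0.613, -0.0]
ft_force: [-1.6, 1.7, 0.1]
opening: 0.0132
finger_force: 30.0
```

```bash
python3 th.py
```

```text
r 0.186 theta 0.002 lat -0.0002 F [-1.6  1.7  0.1] [ 0.22 -0.19  0.09] 0.013178299154910393 11.85
```

Emit:
play_rows(steps="0 0 0 0 0 0 0.45;0 0 0 0 0 0 0.45;0 0 0 0 0 0 0.45;0 0 0 0 0 0 0.45;0 0 -0.5 0 0 0 0.45;0 0 -1 0 0 0 0.45;0 0 -1 0 0 0 0.45;0 0 -1 0 0 0 0.45;0 0 -0.5 0 0 0 0.45;0.5 -0.2 0 0 0 0 0.45;1 -0.35 0 0 0 0 0.45;1 -0.35 0 0 0 0 0.45;1 -0.35 0 0 0 0 0.45;1 -0.35 0 0 0 0 0.45;1 -0.35 0 0 0 0 0.45;1 -0.35 0 0 0 0 0.45;1 -0.35 0 0 0 0 0.45;1 -0.35 0 0 0 0 0.45;1 -0.35 0 0 0 0 0.45;1 -0.35 0 0 0 0 0.45")

```text
clock: 13.85
ee_pos: [0.4478, 0.2992, 0.2299]
orientation: [-0.0, 0.79, 0.614, -0.001]
ft_force: [0.0, 0.1, -0.4]
opening: 0.0396
finger_force: 0.0
```

Emit:
play_rows(steps="0 0 0 0 0 -0.83 0.45;0 0 0 0 0 -0.83 0.45;0 0 0 0 0 0 0.45;0 0 0 0 0 0 0.45")

```text
clock: 14.25
ee_pos: [0.4484, 0.2979, 0.2303]
orientation: [-0.0, 0.748, 0.664, -0.001]
ft_force: [-0.3, -0.0, 0.7]
opening: 0.0395
finger_force: 0.0
```

```bash
python3 go.py .450 .299 .073 -6.7; python3 - <<'E'
from h import *
im=eyes.get_image("top")["image"];cv2.imwrite("pics/top5.png",im[:,:,::-1]);s=eyes.get_image("side")["image"];cv2.imwrite("pics/side5.png",s[:,:,::-1])
pt=blob(im,red,(225,220,290,255));ps=blob(s,red,(250,195,310,230));print(rect(pt)[:2],rect(ps)[:2])
cv2.imwrite("pics/c6.png",cv2.resize(im[90:255,225:340],None,fx=3.6,fy=3.6,interpolation=cv2.INTER_CUBIC)[:,:,::-1])
E
```

```text
pos [0.4484 0.2979 0.2303] shift [0.05 0.06 6.29] turn [-0.02  0.01 -0.02] F [-0.3 -0.   0.7] open 0.0395 t 14.2
(140, array([257.31, 241.06])) (181, array([278.52, 213.77]))
```

View pics/c6.png

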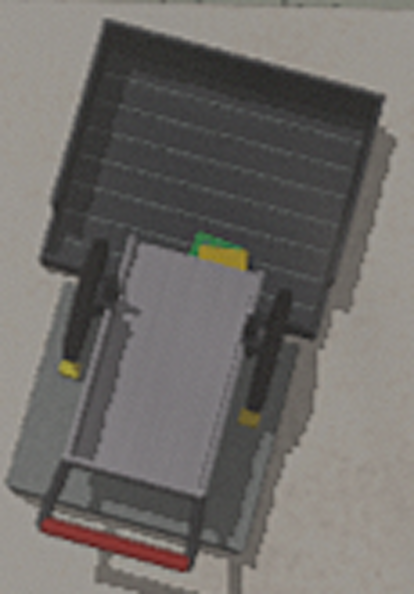

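Emit:
play_rows(steps="0.05 0.06 0.5 0 0 0 0.45;0 0 1 0 0 0 0.45;0 0 1 0 0 0 0.45;0 0 1 0 0 0 0.45;0 0 1 0 0 0 0.45;0 0 0.8 0 0 0 0.45;0 0 0.6 0 0 0 0.45;0 0 0.47 0 0 0 0.45;0 0 0 0 0 0 0.45;0 0 0 0 0 0 0.45")

```text
clock: 15.35
ee_pos: [0.451, 0.2987, 0.0718]
orientation: [-0.0, 0.747, 0.664, -0.0]
ft_force: [0.5, -0.4, -0.3]
opening: 0.0395
finger_force: 0.0
```

```bash
python3 go.py .450 .299 .071 -6.7; python3 - <<'E'
from h import *
s=cv2.imread("pics/side5.png")
for z in(.005,.03,.05):
    p=ray("side",[243,199],z)-[.6476,-.0239,0];print(z,p@[.969,-.247,0],p@[.247,.969,0])
im=eyes.get_image("side")["image"]
o=np.zeros((560,800,3),np.uint8)
o[:400,:400]=cv2.resize(s[165:225,210:270],(400,400),interpolation=cv2.INTER_CUBIC)
o[:400,400:]=cv2.resize(im[265:335,170:240],(400,400),interpolation=cv2.INTER_CUBIC)[:,:,::-1]
cv2.imwrite("pics/c7.png",o)
E
```

```text
pos [0.451  0.2987 0.0718] shift [ 0.01 -0.04  0.03] turn [-0.    0.   -0.01] F [ 0.5 -0.4 -0.3] open 0.0395 t 15.3
0.005 0.07700633834165735 -0.03268296610419615
0.03 0.05046073328141779 -0.01775863771453161
0.05 0.029224249233226158 -0.005819175002799946
```

View pics/c7.png

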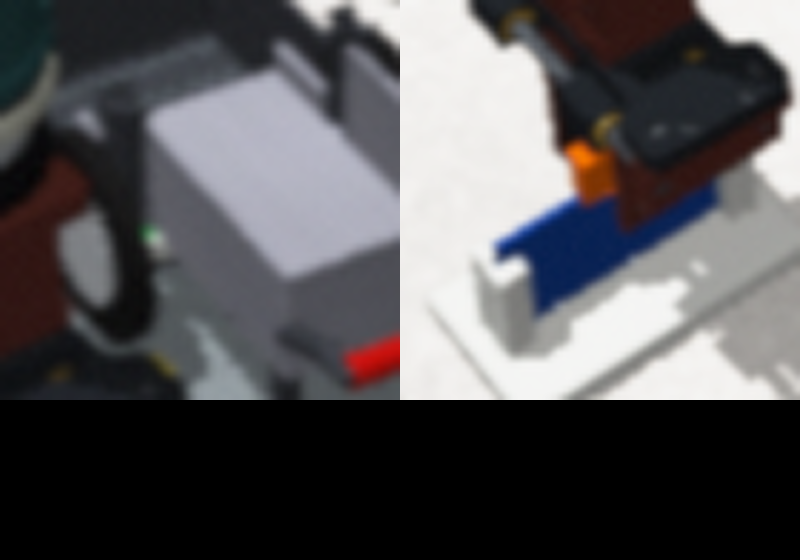

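Emit:
play_rows(steps="0 0 0 0 0 0 0;0 0 0 0 0 0 0;0 0 0 0 0 0 0;0 0 0 0 0 0 0;0 0 0 0 0 0 0;0 0 0 0 0 0 0")

```text
clock: 16.0
ee_pos: [0.4511, 0.2988, 0.0723]
orientation: [0.0, 0.747, 0.664, 0.0]
ft_force: [-0.6, 0.2, 4.0]
opening: 0.0118
finger_force: 30.0
```

```bash
python3 go.py .450 .299 .25 -6.7
```

```text
pos [0.4511 0.2988 0.0723] shift [ 0.   -0.04 -7.11] turn [ 0. -0. -0.] F [-0.6  0.2  4. ] open 0.0118 t 16.0
```

Emit:
play_rows(steps="0 0 -0.3 0 0 0 0;0 0 -0.7 0 0 0 0;0 0 -1 0 0 0 0;0 0 -1 0 0 0 0;0 0 -1 0 0 0 0;0 0 -1 0 0 0 0;0 0 -1 0 0 0 0;0 0 -1 0 0 0 0;0 0 -0.7 0 0 0 0;0 0 -0.3 0 0 0 0;0 0 0 0 0 0.55 0;0 0 0 0 0 0.55 0;0 0 0 0 0 0.56 0;-0.5 0.5 0 0 0 0 0;-0.8 0.8 0 0 0 0 0;-0.8 0.8 0 0 0 0 0;-0.8 0.8 0 0 0 0 0;-0.8 0.8 0 0 0 0 0;-0.8 0.8 0 0 0 0 0;-0.8 0.8 0 0 0 0 0")

```text
clock: 18.0
ee_pos: [0.5463, 0.1364, 0.2711]
orientation: [-0.0, 0.79, 0.613, -0.001]
ft_force: [0.4, -0.8, -0.8]
opening: 0.012
finger_force: 30.0
```

Emit:
play_rows(steps="-0.8 0.8 0 0 0 0 0;-0.8 0.8 0 0 0 0 0;-0.8 0.8 0 0 0 0 0;-0.8 0.8 0 0 0 0 0;-0.8 0.8 0 0 0 0 0;-0.8 0.8 0 0 0 0 0;-0.3 0.5 0 0 0 0 0;0 0 0 0 0 0 0;0 0 0 0 0 0 0;0 0 0 0 0 0 0")

```text
clock: 19.0
ee_pos: [0.6425, -0.0174, 0.2717]
orientation: [-0.001, 0.789, 0.614, -0.0]
ft_force: [-0.2, 0.6, -0.8]
opening: 0.0123
finger_force: 30.0
```

```bash
python3 go.py .6476 -.0239 .25 -14.3; python3 - <<'E'
from h import *
t=eyes.get_image("top")["image"];s=eyes.get_image("side")["image"]
cv2.imwrite("pics/top8.png",t[:,:,::-1]);cv2.imwrite("pics/side8.png",s[:,:,::-1])
o=np.zeros((600,800,3),np.uint8)
o[:500,:400]=cv2.resize(t[130:230,230:310],(400,500),interpolation=cv2.INTER_CUBIC)
o[:500,400:]=cv2.resize(s[110:210,200:280],(400,500),interpolation=cv2.INTER_CUBIC)
cv2.imwrite("pics/c8.png",o[:,:,::-1])
for n,im,r in(("side",s,(190,100,290,200)),("top",t,(230,130,310,230))):print(n,rect(blob(im,blu,r)))
p=arm.get_state()["ee_pos"];y=np.array([.247,.969,0])
for q in(-.058,.058):
  for dz in(0,.06): print(q,dz,[proj(n,p+y*q+[0,0,-.0573+dz])[0].round(1).tolist() for n in("top","side")])
# guide tops predicted
a=np.array([.6476,-.0239,.172])
for q in(-.06,.06): print("guide",q,[proj(n,a+y*q)[0].round(1).tolist() for n in("top","side")])
E
```

```text
pos [ 0.6425 -0.0174  0.2717] shift [-0.2   0.26  0.87] turn [-0.01 -0.01  0.01] F [-0.2  0.6 -0.8] open 0.0123 t 19.0
side (636, array([243.65, 154.11]), [[221.6999969482422, 150.89999389648438], [261.6000061035156, 138.60000610351562], [267.0, 156.3000030517578], [227.1999969482422, 168.60000610351562]])
top (25, array([274.72, 171.08]), [[249.89999389648438, 167.6999969482422], [251.1999969482422, 163.1999969482422], [295.29998779296875, 176.10000610351562], [294.0, 180.60000610351562]])
-0.058 0 [[294.3, 180.5], [263.0, 156.3]]
-0.058 0.06 [[296.0, 176.4], [263.5, 138.4]]
0.058 0 [[251.4, 168.5], [227.4, 168.0]]
0.058 0.06 [[251.0, 163.9], [226.8, 149.8]]
guide -0.06 [[296.4, 181.6], [263.6, 166.6]]
guide 0.06 [[253.4, 169.6], [227.7, 178.8]]
```

View pics/c8.png

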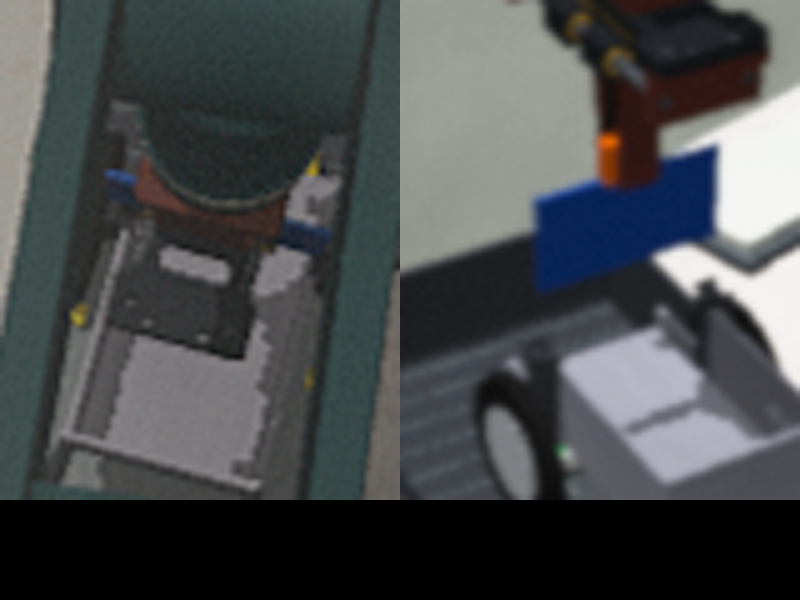

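Emit:
play_rows(steps="-0.2 0.26 0 0 0 0 0;0 0 0.5 0 0 0 0;0 0 0.5 0 0 0 0;0 0 0.4 0 0 0 0;0 0 0 0 0 0 0;0 0 0 0 0 0 0")

```text
clock: 19.7
ee_pos: [0.648, -0.0251, 0.2362]
orientation: [-0.001, 0.79, 0.613, -0.0]
ft_force: [0.0, 0.1, -0.2]
opening: 0.0119
finger_force: 30.0
```

```bash
python3 go.py .6476 -.0239 .1673 -14.3
```

```text
pos [ 0.648  -0.0251  0.2362] shift [ 0.04 -0.03  2.76] turn [-0.02  0.   -0.01] F [ 0.   0.1 -0.2] open 0.0119 t 19.7
```

Emit:
play_rows(steps="0.04 -0.03 0.2 0 0 0 0;0 0 0.2 0 0 0 0;0 0 0.2 0 0 0 0;0 0 0.2 0 0 0 0;0 0 0 0 0 0 0")

```text
clock: 20.2
ee_pos: [0.6473, -0.024, 0.2159]
orientation: [-0.001, 0.79, 0.613, -0.001]
ft_force: [-0.0, -0.6, -0.8]
opening: 0.0119
finger_force: 30.0
```

```bash
python3 go.py .6476 -.0239 .1673 -14.3
```

```text
pos [ 0.6473 -0.024   0.2159] shift [0.01 0.01 1.94] turn [-0.02  0.   -0.01] F [-0.  -0.6 -0.8] open 0.0119 t 20.2
```

Emit:
play_rows(steps="0 0 0.2 0 0 0 0;0 0 0.2 0 0 0 0;0 0 0.2 0 0 0 0;0 0 0.2 0 0 0 0;0 0 0.2 0 0 0 0;0 0 0 0 0 0 0")

```text
clock: 20.8
ee_pos: [0.6473, -0.024, 0.1909]
orientation: [-0.001, 0.79, 0.613, -0.001]
ft_force: [-0.9, -0.3, -1.0]
opening: 0.0122
finger_force: 30.0
```

```bash
python3 go.py .6476 -.0239 .1673 -14.3
```

```text
pos [ 0.6473 -0.024   0.1909] shift [0.01 0.01 0.94] turn [-0.02  0.   -0.01] F [-0.9 -0.3 -1. ] open 0.0122 t 20.8
```

Emit:
play_rows(steps="0 0 0.2 0 0 0 0;0 0 0.2 0 0 0 0;0 0 0.2 0 0 0 0;0 0 0.2 0 0 0 0;0 0 0.1 0 0 0 0;0 0 0.06 0 0 0 0;0 0 0 0 0 0 0;0 0 0 0 0 0 0")

```text
clock: 21.6
ee_pos: [0.648, -0.0241, 0.168]
orientation: [0.0, 0.79, 0.613, 0.0]
ft_force: [0.2, -0.7, -0.7]
opening: 0.0119
finger_force: 30.0
```

```bash
python3 go.py .6476 -.0239 .1673 -14.3
```

```text
pos [ 0.648  -0.0241  0.168 ] shift [ 0.   -0.02  0.03] turn [ 0.   -0.   -0.01] F [ 0.2 -0.7 -0.7] open 0.0119 t 21.6
```

Emit:
play_rows(steps="0 0 0.04 0 0 0 0;0 0 0 0 0 0 0;0 0 0 0 0 0 0")

```text
clock: 21.9
ee_pos: [0.6483, -0.0241, 0.1673]
orientation: [0.0, 0.79, 0.613, 0.0]
ft_force: [0.1, -0.1, 1.8]
opening: 0.0119
finger_force: 30.0
```

Emit:
play_rows(steps="0 0 0 0 0 0 0.3;0 0 0 0 0 0 0.3;0 0 0 0 0 0 0.3;0 0 0 0 0 0 0.3;0 0 -0.2 0 0 0 0.3;0 0 -0.5 0 0 0 0.3;0 0 -1 0 0 0 0.3;0 0 -1 0 0 0 0.3;0 0 -1 0 0 0 0.3;0 0 -1 0 0 0 0.3;0 0 -0.3 0 0 0 0.3;-1 -1 0 0 0 0 0.3;-1 -1 0 0 0 0 0.3;-1 -1 0 0 0 0 0.3;-1 -1 0 0 0 0 0.3;-1 -1 0 0 0 0 0.3;-1 -1 0 0 0 0 0.3;-1 -1 0 0 0 0 0.3;-1 -0.5 0 0 0 0 0.3;-1 -0.5 0 0 0 0 0.3")

```text
clock: 23.9
ee_pos: [0.3971, -0.1929, 0.2919]
orientation: [-0.0, 0.79, 0.613, 0.0]
ft_force: [0.6, -0.1, -0.5]
opening: 0.0264
finger_force: 0.0
```

```bash
python3 go.py .6476 -.0239 .1673 -14.3; python3 - <<'E'
from h import *
t=eyes.get_image("top")["image"];s=eyes.get_image("side")["image"]
o=np.zeros((600,800,3),np.uint8)
o[:500,:400]=cv2.resize(t[130:230,230:310],(400,500),interpolation=cv2.INTER_CUBIC)
o[:500,400:]=cv2.resize(s[110:210,200:280],(400,500),interpolation=cv2.INTER_CUBIC)
cv2.imwrite("pics/c9.png",o[:,:,::-1])
a=np.array([.6476,-.0239,.11]);y=np.array([.247,.969,0])
for z in(.06,.084):print(z,[[proj(n,a+y*q+[0,0,z])[0].round(1).tolist() for n in("top","side")] for q in((-.058,.058) if z<.07 else(-.017,.017))])
for n,im,r in(("side",s,(200,120,290,215)),("top",t,(230,130,310,230))):print(n,rect(blob(im,blu,r)),rect(blob(im,org if n=="side" else (lambda h,s,v:(h>4)&(h<18)&(s>130)&(v>90)),r)))
ps=blob(s,red,(250,195,310,230));print(rect(ps)[:2])
E
```

```text
pos [ 0.3971 -0.1929  0.2919] shift [9.03 8.04 4.98] turn [-0. -0. -0.] F [ 0.6 -0.1 -0.5] open 0.0264 t 23.9
0.06 [[[295.6, 181.5], [263.0, 167.4]], [[254.1, 170.0], [228.3, 179.2]]]
0.084 [[[281.3, 175.8], [251.1, 164.7]], [[268.9, 172.4], [240.8, 168.1]]]
side (423, array([247.37, 179.6 ]), [[227.3000030517578, 177.89999389648438], [261.5, 166.5], [266.70001220703125, 182.10000610351562], [232.5, 193.5]]) (152, array([257.19, 168.94]), [[239.8000030517578, 164.10000610351562], [289.0, 163.0], [289.20001220703125, 174.0], [240.10000610351562, 175.10000610351562]])
top (40, array([275.77, 175.98]), [[254.6999969482422, 171.1999969482422], [255.10000610351562, 169.5], [295.20001220703125, 180.3000030517578], [294.70001220703125, 182.0]]) (53, array([274.87, 174.23]), [[268.79998779296875, 174.60000610351562], [270.20001220703125, 170.39999389648438], [281.0, 174.0], [279.6000061035156, 178.1999969482422]])
(180, array([278.61, 213.73]))
```

View pics/c9.png

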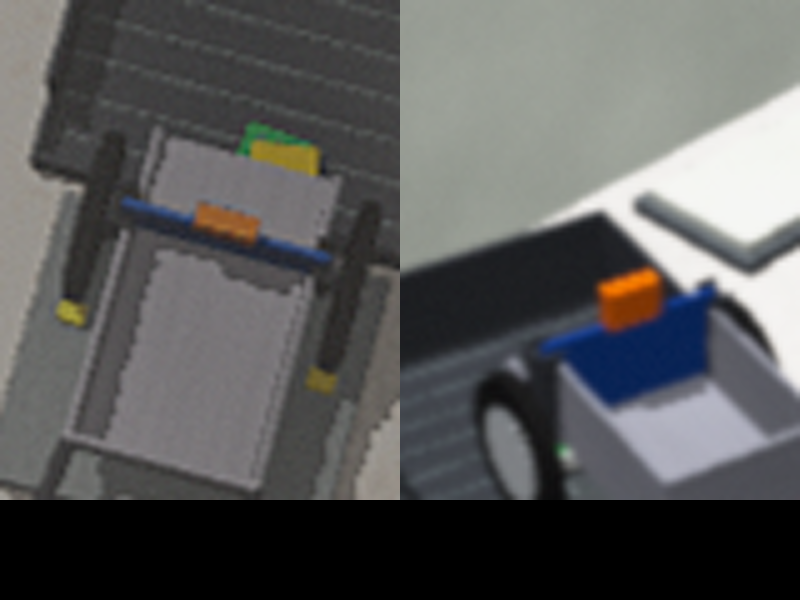

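The picture shows the gate seated in the guides: its orange grip is at top-view pixel (275,174), matching the prediction, and the plate reaches the floor. The cart is level and the arm is clear.

```bash
python3 -c "
from bench import order;print(order.close_job())"
```

```text
the job is handed in; nothing more can be done
None
```

The job is handed in with no verdict returned: the cart tipped and was set down level and empty, and the last pictures show the gate seated in the guides and released. In the tank I could see the green, yellow, blue and one white cassette; the second white was never in clear view.

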